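Release the spring latch and draw the copper bar out of its holder

TASK

Take the copper bar out of the strip holder. First press the red plunger under the clear hood straight down to its stop, firmly but without forcing it, so that it catches and stays down and the brass bolt has drawn back off the bar; then lift the bar's near end over the lip, draw it out endwise from under the far bridge, and lay it flat and lengthwise on the cork mat without dropping it. Leave the plunger down and do not disturb the paint jar, the masking tape or the tweezers.

Things in the scene. Friction and masses are not known exactly. Their poses are not given: they have to be found in the camera images.
- strip_holder: Fixed holder: steel base plate 180x96x8 mm, grey saddles, blue latch housing, clear hood. Origin on the worktop, z up; the bar lies along x at y = 0, the lip at its -x end. In its frame, mm: saddles at x -77..-57 and 54..80 carry the bar's underside at z 24; between them the bar is free all round above the base, to be taken by its sides near x -40. Housing x 18..74, y -64..-14, top z 46.
- lip_top (a point): Middle of the top of the grey lip across the bar's near end, 10 mm above the bar's underside: x -80, y 0, z 34 mm in strip_holder's frame; 6 mm thick, 26 mm wide. Low cheeks beside the near saddle reach z 29.
- bridge_under (a point): Middle of the underside of the grey bridge over the bar's far end: x 70, y 0, z 35 mm in strip_holder's frame. The bridge spans x 60..80 and stands 5 mm above the bar; its posts are 2 mm beside the bar, and an end wall closes it at x 77. The bar leaves it towards -x.
- hood_edge (a point): Middle of the lower orange front edge of the hood's clear roof: x 26, y -40, z 138 mm in strip_holder's frame. Roof x 26..74, y -68..-12, z 138..143; back plate at x 70..74; open to -x and both sides. It bars a tool from straight above the plunger: reach in below this edge with a slim tool (fingers shut) leaning back 40 to 45 degrees towards the holder's -x.
- plunger_top (a point): Centre of the flat top of the red plunger head (26 mm across, 8 mm thick, on a 10 mm stem), z up. Unpressed it lies at x 42, y -40, z 75 mm in strip_holder's frame, 63 mm below the roof; it moves straight down when pressed.
- latch_plunger (a joint): Plunger travel in m: 0 = up, growing as it is pressed down. Spring about 5 N at first, plus 0.27 N per mm. The hard stop lies at a depth not known beforehand, 12 to 18 mm; at the stop a hidden catch snaps in, and when let go the plunger stays down about 1 mm above the stop. Short of the stop it springs back up. More than 35 N forces it.
- bolt_tip (a point): Middle of the end face of the brass bolt (12 mm along the bar, 6 mm thick) that lies across the bar's top at x = 40 in strip_holder's frame; with the plunger up it reaches y = +4, 1.5 mm above the bar, and it draws back towards -y by 1.5 mm for each mm the plunger goes down.
- copper_bar: Loose flat copper bar 150 x 16 x 6 mm, 0.09 to 0.17 kg, lying in the holder. Origin at the centre of its underside, x along its length (-x end at the lip), z up.
- bar_mid (a point): Centre of the copper bar (3 mm above its underside's centre), with the bar's axes.
- cork_mat: Fixed cork mat 210 x 90 x 4 mm on the worktop; origin under its centre, x along its length, top at z = 4.
- paint_jar: Dark paint jar, 48 mm across, 66 mm high, loose; origin at the centre of its foot. Leave alone.
- masking_tape: Roll of masking tape lying flat, 68 mm across, 24 mm high, loose; origin at the centre of its underside. Leave alone.
- tweezers: Steel tweezers 126 x 15 x 9 mm, loose, lying along their x; origin at the centre of the underside. Leave alone.

How it is judged:
On the way, in this order (a step that is already met when the one before it is completed fails the run):
1. the plunger has been pressed to its stop and stays caught down with the fingers off it (value of joint latch_plunger above 0.0095 m and contact force between the fingers and latch_plunger below 0.1 N), for 0.3 s.
2. the bar has been lifted over the lip and drawn out from under the bridge (x of bar_mid in the frame of strip_holder below -0.025 m and z of bar_mid in the frame of strip_holder above 0.03 m), for 0.1 s.
At the end, for the whole second after the job is handed in: The plunger is still caught down (more than 9.5 mm), and the bar lies flat (within 0.08 rad) and at rest on the cork mat: its centre within 32 mm of the mat's centre along the mat and 38 mm across it, no more than 11 mm above the worktop, its length within 0.35 rad of the mat's (value of joint latch_plunger above 0.0095 m and x of bar_mid in the frame of cork_mat between -0.032 and 0.032 m and y of bar_mid in the frame of cork_mat between -0.038 and 0.038 m and z of bar_mid in the frame of cork_mat below 0.011 m and angle between the x axis of copper_bar and the x axis of cork_mat, either way round below 0.35 rad and angle between the z axis of copper_bar and the z axis of cork_mat, either way round below 0.08 rad and linear speed of copper_bar below 0.01 m/s); the robot touches nothing.
It fails at once if more than 35 N on the plunger (forced) (contact force between any of the fingers, the arm and latch_plunger above 35 N).
It fails at once if the bar dropped or thrown (faster than 0.9 m/s) (linear speed of copper_bar above 0.9 m/s).
It fails at once if paint jar, masking tape or tweezers moved by more than 20 mm (distance of any of paint_jar, masking_tape, tweezers from where it was at the start of the episode above 0.02 m).
It also fails if it takes over 61 s, if anything falls off the work surface, if the arm or the gripper's body presses on something with over 40 N, if the wrist force passes 120 N, or if a joint passes its speed limit or range.

ROBOT

A 6-joint arm with a two-finger parallel gripper is mounted at the origin on a cart in front of the work surface, level with it; the furniture and walls round the work are solid. World frame = base frame: x ahead of the robot, y to its left, z up, the work surface at z = 0. Lengths are in m, angles in rad, forces in N, time in s.
With the tool pointing down it reaches from about 0.3 to 1 m from the base axis. Payload 5.1 kg.
Tool frame: the origin (TCP) lies at the very end of the fingers, on their centre line; the grasp point (between the pads) lies 19 mm behind it (pinch_z is the distance from the TCP to the grasp point, in m); z points along the fingers, y is the direction in which the jaws open and shut (so a half turn about z gives the same grasp; the last joint's range is limited). The gripper opens to 95 mm and grips with 3 to 60 N. Pads are 20 mm wide; open, the fingers measure 119 mm over their backs; the gripper's body (75 mm by 180 mm) begins 59 mm behind the grasp point.
Start: joints at [1.167, 0.124, 1.65, -0, 1.367, -0.083], TCP at [0.205, 0.617, 0.215] pointing down, gripper open.
Joint ranges: [-2.61, 2.61], [-1.02, 2.33], [0.03, 2.71], [-1.35, 4.49], [0.32, 2.68], [-2.91, 2.91]. Speed limits (rad/s): [2.57, 2.57, 3.14, 3.14, 3.14, 3.14].

INTERFACE

Orientations are given as a rotation vector (axis times angle).
In Python, from bench import state, read_camera, finish_job, recognise, spot_point, pinch_z gives the robot as it stands. The module is installed in compiled form; this text tells all that it offers.
- The arm moves only by the shell command python3 -m inch 'ROWS' [OPENING] [FORCE]. ROWS is JSON, a list of rows, each an object with "linear": the shift along the tool's x, y, z in units of 0.02 m (1.0 is 0.02 m), a list of three; "rot": the turn, a rotation vector about the tool's x, y, z in units of 0.15 rad (1.0 is 0.15 rad), a list of three. In form: [{"linear": [x, y, z], "rot": [rx, ry, rz]}, ...]. A call has exactly 10 rows; each row shifts and turns the commanded pose from where the row before left it, along the tool's axes as they then stand; what a row does not reach is not made up. A row lasts 1/10 s, in which the tool goes at most 50 mm and 8.59 degrees, less where a joint would pass 70% of its speed; a pose out of reach is approached as far as the arm can. A call with a number of a shift or a turn outside -1 to 1 is refused whole. A call with a gripper value outside its range is refused whole. OPENING is the finger opening in mm, from 0 to 95.1, set as the call begins (- or left out, the last holds). The fingers move at their own pace and stop on an object; FORCE is the grip in N (left out, the last holds). Time passes only in rows, so rows that do not move let the fingers close, or fill a call up. It gives the time, the measured TCP pose, the force and the opening at its end, in the units of the state.
- state(): the state, without advancing time (a new reading comes with each control period).
- read_camera(name): name is "scene" or "top" or "wrist"; returns a dict with "img" (400x640x3 uint8, red, green, blue), "fx", "fy", "cx", "cy" (pixels), "extrinsics" (4x4, takes a point from camera to world coordinates). Camera axes: x right, y up, looking along -z (the intrinsics and any distortion apply to the point x, -y, -z); pixel columns grow to the right and rows downward; lengths in m; the calibration is good to about 2 mm. A picture is of the moment at which its call begins. There is no depth.
- finish_job(): hands the job in, once; it reports no verdict.
Trained networks look in a picture, given as the dict that the camera call returned (one of the last four; its "shot" number tells which), for a name from the list of things; names that differ only in an ending like _2 or _b are one class to them, and where a whole thing is asked for, a point or a joint stands for the part that bears it (a point fixed in the world has none). Each returns a list of dicts, best first, with "p" (0 to 1); they miss things now and then, are a little off and sometimes report something else, mostly with a low value. They report only what shows in the picture. A call takes as long as a camera call.
- recognise(picture, query): "xy" ([column, row] in pixels, amid what is visible of it).
- spot_point(picture, query): "xy" ([column, row] in pixels: a listed point, or the origin of a listed thing).
The state is a dict: "clock": time; "joint_pos": joint angles; "joint_velocities": joint speeds; "effort": joint torques, N m; "eef_pos": TCP position; "tcp_rot": TCP orientation; "force": force on the tool from outside, world axes, zero at the start; "moment": the same for the moment, N m; "gripper_width": finger opening in m.
Only numpy, scipy, OpenCV 4.12 (cv2) and the standard library are available. Lean on these libraries where they do the work, as an engineer would, in place of code of your own. Each camera call takes 0.05 s, during which the arm holds its last target.

## Working session

There is one attempt and no reset: what is moved stays moved. The work goes in short steps, Python scripts to look and compute and a shell command to move; the robot and the scene stay as the last step left them, time stands still between calls to the robot, and variables do not carry over. Pictures are saved under pics/ and viewed, and the job is handed in when it is done.

```bash
mkdir -p pics
cat > h.py <<'E'
import numpy as np, cv2
from bench import *
def shot(n,f=None):
    p=read_camera(n)
    if f: cv2.imwrite('pics/'+f,p['img'][:,:,::-1])
    return p
def ray(p,xy):
    d=np.array([(xy[0]-p['cx'])/p['fx'],-(xy[1]-p['cy'])/p['fy'],-1.])
    E=np.array(p['extrinsics']); d=E[:3,:3]@d
    return E[:3,3],d/np.linalg.norm(d)
def atz(p,xy,z):
    o,d=ray(p,xy); return o+d*(z-o[2])/d[2]
def proj(p,X):
    E=np.array(p['extrinsics']); c=E[:3,:3].T@(np.array(X)-E[:3,3])
    return [p['cx']+p['fx']*c[0]/-c[2], p['cy']+p['fy']*c[1]/c[2]]
E
python3 - <<'E'
from h import *
np.set_printoptions(precision=4,suppress=True)
print(pinch_z if not callable(pinch_z) else pinch_z()); s=state(); print(s)
for c in ['scene','top','wrist']:
    p=shot(c,c+'0.png'); print(c,p['fx'],p['cx'],p['cy'],p.keys()); print(np.array(p['extrinsics']))
    for q,z in [('strip_holder',0),('lip_top',.034),('bridge_under',.035),('hood_edge',.138),('plunger_top',.075),('bolt_tip',.0),('bar_mid',.027),('cork_mat',0),('paint_jar',0),('masking_tape',0),('tweezers',0)]:
        r=spot_point(p,q)[:2]
        print(q,[(np.round(a['xy'],1),round(a['p'],2),atz(p,a['xy'],z)) for a in r])
E
```

```text
0.0188
{'clock': 0.0, 'joint_pos': array([ 1.1674,  0.1245,  1.6517, -0.    ,  1.3675, -0.0826]), 'joint_velocities': array([ 0.0017, -0.0002,  0.0011,  0.0005,  0.0015,  0.0003]), 'effort': array([ -0.0018, -41.7587, -35.9936,   0.0774,   0.0492,  -0.0002]), 'eef_pos': array([0.2048, 0.6162, 0.2134]), 'tcp_rot': array([-0.5017, -3.1008,  0.003 ]), 'force': array([ 0.4126, -0.1296,  1.4672]), 'moment': array([ 0.0062,  0.0117, -0.0168]), 'gripper_width': 0.09483412207970837}
scene 476.8634398959866 325.8450578803314 197.2465987278675 dict_keys(['img', 'fx', 'fy', 'cx', 'cy', 'extrinsics', 'shot'])
[[-0.8664  0.3542 -0.352   0.1819]
 [-0.4994 -0.6149  0.6103  0.6307]
 [-0.0003  0.7046  0.7096  0.9489]
 [ 0.      0.      0.      1.    ]]
strip_holder [(array([361.1, 188. ]), 0.96, array([ 0.5838, -0.268 ,  0.    ]))]
lip_top [(array([391.5, 191. ]), 0.84, array([ 0.4919, -0.2668,  0.034 ]))]
bridge_under [(array([340.4, 177.6]), 0.77, array([ 0.6386, -0.2433,  0.035 ]))]
hood_edge [(array([362.5, 141.9]), 0.75, array([ 0.6036, -0.2993,  0.138 ]))]
plunger_top [(array([393.2, 189.5]), 0
[... 1540 characters left out ...]
 (array([414.9, 191.5]), 0.35, array([ 0.6124, -0.3291,  0.    ]))]
masking_tape [(array([367.4, 263.5]), 0.7, array([ 0.4301, -0.2065,  0.    ])), (array([279.5, 254.7]), 0.65, array([0.4523, 0.0157, 0.    ]))]
tweezers [(array([239.6, 246.8]), 0.65, array([0.4723, 0.1172, 0.    ]))]
wrist 312.45250892565025 318.62090547368575 198.4202900064587 dict_keys(['img', 'fx', 'fy', 'cx', 'cy', 'extrinsics', 'shot'])
[[ 0.3154 -0.915  -0.2515  0.1337]
 [ 0.949   0.3044  0.0826  0.6394]
 [ 0.0009 -0.2647  0.9643  0.3842]
 [ 0.      0.      0.      1.    ]]
strip_holder []
lip_top []
bridge_under []
hood_edge []
plunger_top []
bolt_tip []
bar_mid []
cork_mat []
paint_jar []
masking_tape []
tweezers []
```

Run:
```python
import cv2
a=cv2.imread('pics/scene0.png'); b=cv2.imread('pics/top0.png')
cv2.imwrite('pics/s1.png',cv2.resize(a[100:340,240:500],None,fx=3,fy=2.4,interpolation=3)) 
cv2.imwrite('pics/t1.png',cv2.resize(b[120:320,220:460],None,fx=3,fy=3,interpolation=3))
```

```text
(no output)
```

View pics/s1.png

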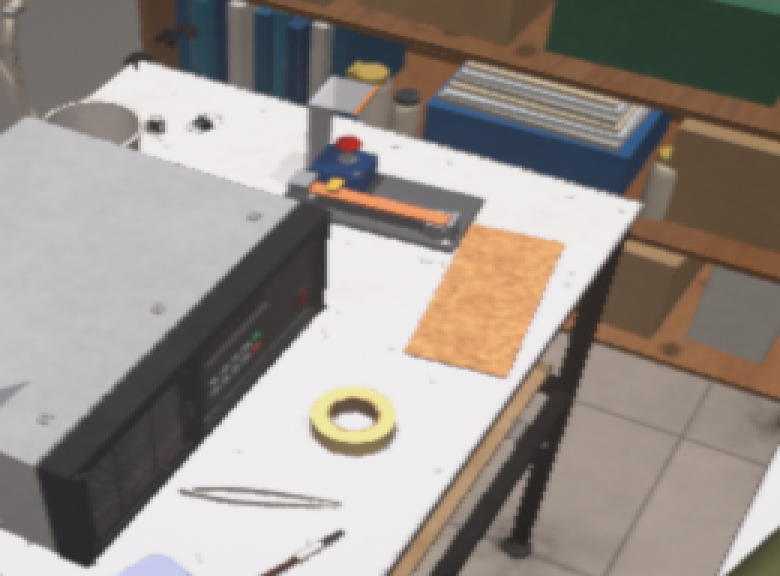

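View pics/t1.png

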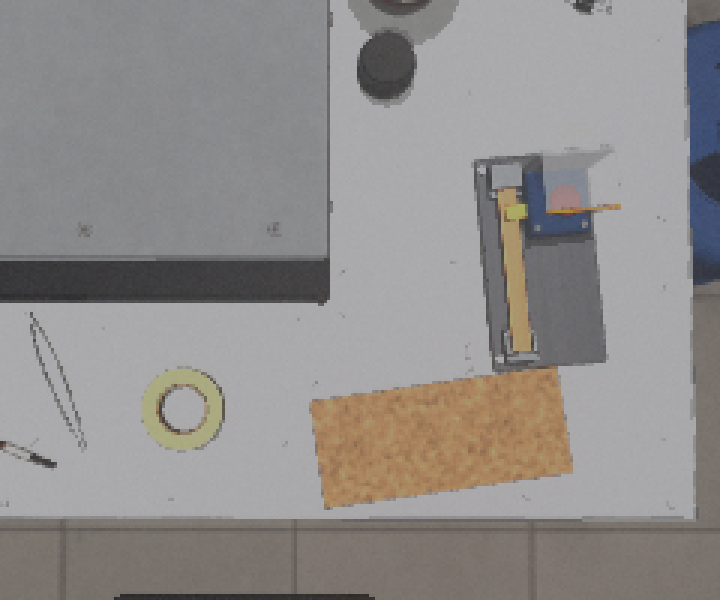

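View pics/scene0.png

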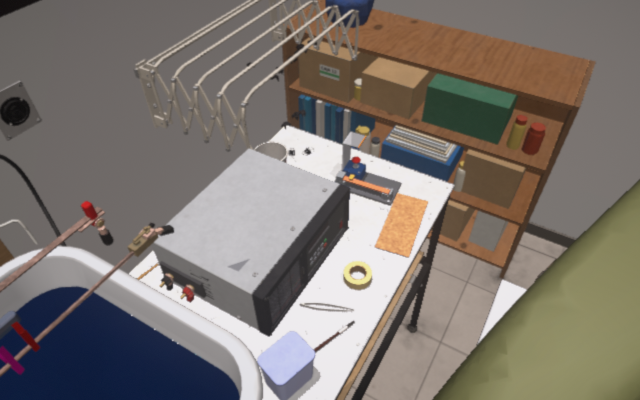

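Run:
```python
import cv2
b=cv2.imread('pics/top0.png')
cv2.imwrite('pics/t2.png',cv2.resize(b[160:250,360:440],None,fx=7,fy=6.6,interpolation=cv2.INTER_CUBIC)[:600])
```

```text
(no output)
```

View pics/t2.png

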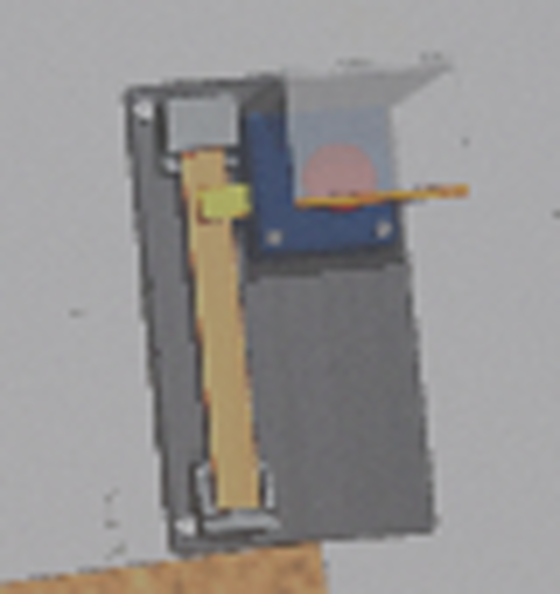

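View pics/top0.png

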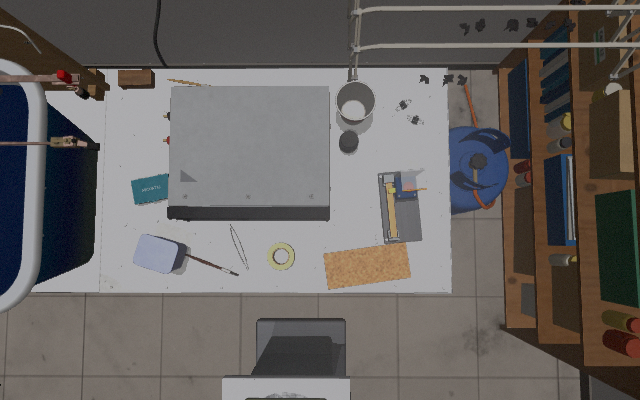

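```bash
cat > fit.py <<'E'
from h import *
from scipy.optimize import least_squares
np.set_printoptions(precision=4,suppress=True)
z=lambda a,b:(360+a/7,160+b/6.6)
F=[((42,-40,75),z(345,180)),((26,-12,138),z(297,205)),((26,-68,138),z(467,191)),((70,0,41),z(202,124)),((-80,0,34),z(240,518)),
   ((-90,None,8),z(305,541)),((90,None,8),z(200,85)),((40,4,37),z(202,205))]
p=shot('top')
def X(q,m): 
    c,s=np.cos(q[2]),np.sin(q[2]); m=np.array(m)/1000
    return np.array([q[0]+c*m[0]-s*m[1],q[1]+s*m[0]+c*m[1],m[2]])
def res(q):
    r=[]
    for m,px in F:
        if m[1] is None:
            w=atz(p,px,m[2]/1000)-np.array([q[0],q[1],0]); r.append((w[0]*np.cos(q[2])+w[1]*np.sin(q[2])-m[0]/1000)*400)
        else: r+=list(np.array(proj(p,X(q,m)))-px)
    return np.array(r)
s=least_squares(res,[.57,-.26,.07],loss='soft_l1')
print(s.x,res(s.x))
p2=shot('scene')
for m in [(42,-40,75),(26,-40,138),(-80,0,34),(70,0,35),(-75,0,30),(-90,20,8)]: print(m,X(s.x,m),proj(p,X(s.x,m)),proj(p2,X(s.x,m)))
# mat corners from t1 zoom
c=[(310,401),(556,367),(573,471),(325,509)]
M=[atz(p,(220+a/3,120+b/3),.004) for a,b in c]
M=np.array(M); print(M,M.mean(0)); d=M[1]-M[0]+M[2]-M[3]; print(np.linalg.norm(d)/2,np.arctan2(d[1],d[0]))
for zz in (0,.15,.2): print(zz,[atz(p,(220+a/3,120+b/3),zz) for a,b in [(329,257),(329,302)]])
E
python3 fit.py
python3 - <<'E'
import cv2
a=cv2.imread('pics/scene0.png')
cv2.imwrite('pics/s2.png',cv2.resize(a[120:210,330:410],None,fx=7,fy=6.6,interpolation=cv2.INTER_CUBIC))
E
```

```text
[ 0.5713 -0.264   0.0851] [-0.3915 -0.5925 -0.1408  0.6607  0.3697  0.6293  0.2405 -0.4281  0.3566
  0.5923  0.181  -0.8356 -0.4154 -0.3487]
(42, -40, 75) [ 0.6166 -0.3003  0.075 ] [np.float64(408.8941900395307), np.float64(186.68020706068992)] [np.float64(357.3258703308271), np.float64(157.88830476982466)]
(26, -40, 138) [ 0.6006 -0.3017  0.138 ] [np.float64(414.6843301695328), np.float64(190.64514427637744)] [np.float64(363.8745346082719), np.float64(141.7718414621085)]
(-80, 0, 34) [ 0.4916 -0.2708  0.034 ] [np.float64(394.64234807538224), np.float64(239.077179753071)] [np.float64(392.2113537698547), np.float64(190.16365706367768)]
(70, 0, 35) [ 0.6411 -0.2581  0.035 ] [np.float64(388.7621150419245), np.float64(178.668751220751)] [np.float64(342.1500755586225), np.float64(174.24824465530733)]
(-75, 0, 30) [ 0.4966 -0.2704  0.03  ] [np.float64(394.1990182115714), np.float64(237.0478871127836)] [np.float64(390.34778960018724), np.float64(190.66471895729208)]
(-90, 20, 8) [ 0.4799 -0.2517  0.008 ] [np.float64(385.54123676078444), np.float64(243.70750535263107)] [np.float64(392.28800119213065), np.float64(202.60946651977315)]
[[ 0.455  -0.0953  0.004 ]
 [ 0.4833 -0.3021  0.004 ]
 [ 0.3967 -0.315   0.004 ]
 [ 0.3652 -0.1077  0.004 ]] [ 0.425  -0.2051  0.004 ]
0.2091860022010426 -1.4273545794232023
0 [array([ 0.5766, -0.1116,  0.    ]), array([ 0.5383, -0.1116,  0.    ])]
0.15 [array([ 0.5662, -0.11  ,  0.15  ]), array([ 0.5328, -0.1099,  0.15  ])]
0.2 [array([ 0.5627, -0.1095,  0.2   ]), array([ 0.531 , -0.1094,  0.2   ])]
```

View pics/s2.png

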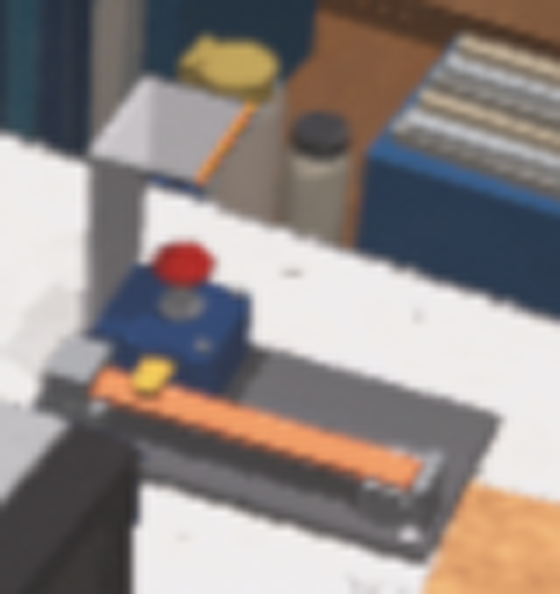

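```bash
cat > w.py <<'E'
from h import *
from scipy.spatial.transform import Rotation as R
import sys
np.set_printoptions(precision=4,suppress=True)
H=np.array([.572,-.2635,.085])
def hw(m):
    c,s=np.cos(H[2]),np.sin(H[2]); m=np.array(m)/1000
    return np.array([H[0]+c*m[0]-s*m[1],H[1]+s*m[0]+c*m[1],m[2]])
def wh(P):
    c,s=np.cos(H[2]),np.sin(H[2]); d=np.array(P)-[H[0],H[1],0]
    return 1000*np.array([c*d[0]+s*d[1],-s*d[0]+c*d[1],d[2]])
def tool(lean,yaw=H[2]):
    # tool z leaning forward by lean, tool y = holder y
    return R.from_euler('z',yaw)*R.from_euler('y',-lean)*R.from_matrix(np.array([[-1,0,0],[0,1,0],[0,0,-1.]]))
def todo(P=None,Rt=None):
    s=state(); r=R.from_rotvec(s['tcp_rot']); 
    print('t',s['clock'],'pos',s['eef_pos'],'H',wh(s['eef_pos']),'F',s['force'],'w',s['gripper_width'],'q',s['joint_pos'])
    if Rt is not None: print(' rot units',(r.inv()*Rt).as_rotvec()/.15)
    if P is not None: print(' lin units now',r.inv().apply(P-s['eef_pos'])/.02, *( ['after rot',Rt.inv().apply(P-s['eef_pos'])/.02] if Rt is not None else []))
E
python3 -m inch '[{"linear":[0,0,-1],"rot":[0,0,0]},{"linear":[0,0,-1],"rot":[0,0,0]},{"linear":[-0.7,-1,-0.7],"rot":[0,0,0]},{"linear":[-0.7,-1,-0.7],"rot":[0,0,0]},{"linear":[-0.7,-1,-0.7],"rot":[0,0,0]},{"linear":[-0.7,-1,-0.5],"rot":[0,0,0]},{"linear":[-0.7,-1,-0.5],"rot":[0,0,0]},{"linear":[-0.7,-1,0],"rot":[0,0,0]},{"linear":[-0.7,-1,0],"rot":[0,0,0]},{"linear":[-0.7,-1,0],"rot":[0,0,0]}]' 0 20
python3 -m inch '[{"linear":[-0.7,-1,0],"rot":[0,0,0]},{"linear":[-0.7,-1,0],"rot":[0,0,0]},{"linear":[-0.7,-1,0],"rot":[0,0,0]},{"linear":[-0.7,-1,0],"rot":[0,0,0]},{"linear":[-0.7,-1,0],"rot":[0,0,0]},{"linear":[-0.7,-1,0],"rot":[0,0,0]},{"linear":[-0.7,-1,0],"rot":[0,0,0]},{"linear":[-0.7,-1,0],"rot":[0,0,0]},{"linear":[-0.7,-1,0],"rot":[0,0,0]},{"linear":[-0.7,-1,0],"rot":[0,0,0]}]'
python3 -m inch '[{"linear":[-0.7,-1,0],"rot":[0,0,0]},{"linear":[-0.7,-1,0],"rot":[0,0,0]},{"linear":[-0.7,-1,0],"rot":[0,0,0]},{"linear":[-0.7,-1,0],"rot":[0,0,0]},{"linear":[-0.7,-1,0],"rot":[0,0,0]},{"linear":[-0.7,-1,0],"rot":[0,0,0]},{"linear":[-0.7,-1,0],"rot":[0,0,0]},{"linear":[-0.7,-1,0],"rot":[0,0,0]},{"linear":[-0.7,-1,0],"rot":[0,0,0]},{"linear":[-0.7,-1,0],"rot":[0,0,0]}]'
python3 - <<'E'
from w import *
todo(hw((-22,-40,200)),tool(np.pi/4))
E
```

```text
clock: 2.9
eef_pos: [0.261, 0.4287, 0.3169]
tcp_rot: [0.501, 3.101, 0.001]
force: [1.3, -0.2, -0.1]
gripper_width: 0.0207
clock: 3.9
eef_pos: [0.3307, 0.1948, 0.3169]
tcp_rot: [0.501, 3.101, 0.001]
force: [0.4, 0.1, 0.0]
gripper_width: 0.0002
clock: 4.9
eef_pos: [0.4005, -0.0392, 0.3169]
tcp_rot: [0.502, 3.101, 0.0]
force: [0.2, -0.2, 0.0]
gripper_width: 0.0006
t 4.9 pos [ 0.4005 -0.0392  0.3169] H [-151.8305  238.0248  316.8582] F [ 0.1831 -0.1644  0.0089] w 0.0005898044720440985 q [-0.2313 -0.4973  2.0182  0.0001  1.62   -1.4811]
 rot units [-1.0623 -5.1579 -2.5652]
 lin units now [-11.45   -10.2087   5.8486] after rot [ -0.4586 -13.9012   8.7218]
```

```bash
python3 -m inch '[{"linear":[-1,-1,0],"rot":[0,0,0]},{"linear":[-1,-1,0],"rot":[0,0,0]},{"linear":[-1,-1,0],"rot":[0,0,0]},{"linear":[-1,-1,0],"rot":[0,0,0]},{"linear":[-1,-1,0],"rot":[0,0,0]},{"linear":[-1,-1,0],"rot":[0,0,0]},{"linear":[-1,-1,0],"rot":[0,0,0]},{"linear":[-1,-1,0],"rot":[0,0,0]},{"linear":[-1,-1,0],"rot":[0,0,0]},{"linear":[-1,-1,0],"rot":[0,0,0]}]'
python3 -m inch '[{"linear":[0,0,0],"rot":[0,0,-0.95]},{"linear":[0,0,0],"rot":[0,0,-0.95]},{"linear":[0,0,0],"rot":[0,0,-0.81]},{"linear":[0,0,0],"rot":[0,-0.9,0]},{"linear":[0,0,0],"rot":[0,-0.9,0]},{"linear":[0,0,0],"rot":[0,-0.9,0]},{"linear":[0,0,0],"rot":[0,-0.9,0]},{"linear":[0,0,0],"rot":[0,-0.9,0]},{"linear":[0,0,0],"rot":[0,-0.74,0]},{"linear":[0,0,0],"rot":[0,0,0]}]'
python3 - <<'E'
from w import *
todo(hw((-22,-40,153)),tool(np.pi/4))
p=shot('wrist','w1.png'); q=shot('scene','s3.png')
for n in ['plunger_top','hood_edge','lip_top','bar_mid']: print(n,spot_point(p,n)[:1])
for m in [(42,-40,75),(26,-40,138),(-80,0,34),(0,0,27)]: print(m,proj(p,hw(m)))
E
```

```text
clock: 5.9
eef_pos: [0.5276, -0.2922, 0.3167]
tcp_rot: [0.502, 3.101, 0.0]
force: [0.7, 0.6, 0.5]
gripper_width: 0.0006
clock: 6.9
eef_pos: [0.5247, -0.2907, 0.313]
tcp_rot: [-0.096, 2.357, 0.045]
force: [-1.6, -0.4, -0.3]
gripper_width: 0.0008
t 6.9 pos [ 0.5247 -0.2907  0.313 ] H [-49.4162 -23.1235 312.9752] F [-1.6019 -0.3657 -0.347 ] w 0.0007777603412107161 q [-0.8892 -0.3628  2.0711  0.7336  1.0604 -2.789 ]
 rot units [ 0.0095 -0.0172 -0.0278]
 lin units now [ 4.6659 -0.8727  6.6362] after rot [ 4.6867 -0.8438  6.6253]
plunger_top [{'xy': [307.4, 90.1], 'p': 0.63}]
hood_edge []
lip_top []
bar_mid [{'xy': [339.0, 35.5], 'p': 0.88}]
(42, -40, 75) [np.float64(304.66422194899616), np.float64(89.05205425733035)]
(26, -40, 138) [np.float64(303.0351168160757), np.float64(117.77140263364161)]
(-80, 0, 34) [np.float64(342.3811249437264), np.float64(-44.2373603828126)]
(0, 0, 27) [np.float64(337.79496416219763), np.float64(32.20840244092281)]
```

View pics/w1.png

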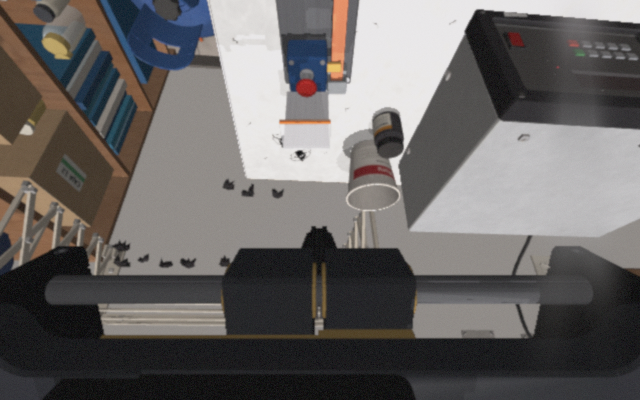

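View pics/s3.png

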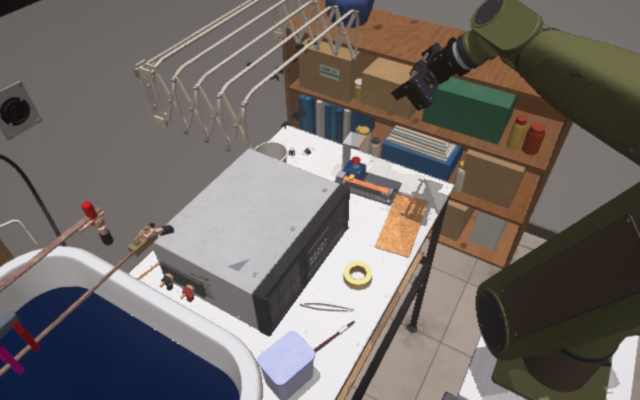

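```bash
sed -i 's/H=np.array.*/H=np.array([.572,-.2625,.085])/' w.py
python3 -m inch '[{"linear":[0.8,-0.14,0.5],"rot":[0,0,0]},{"linear":[0.8,-0.14,0.5],"rot":[0,0,0]},{"linear":[0.8,-0.14,0.5],"rot":[0,0,0]},{"linear":[0.8,-0.14,0.5],"rot":[0,0,0]},{"linear":[0.8,-0.14,0.5],"rot":[0,0,0]},{"linear":[0.69,-0.1,0.5],"rot":[0,0,0]},{"linear":[0,0,0.5],"rot":[0,0,0]},{"linear":[0,0,0.5],"rot":[0,0,0]},{"linear":[0,0,0],"rot":[0,0,0]},{"linear":[0,0,0],"rot":[0,0,0]}]'
python3 - <<'E'
from w import *
todo(hw((47,-40,90)),tool(np.pi/4))
p=shot('wrist','w2.png'); q=shot('scene','s4.png'); t=shot('top','t4.png')
for n in ['plunger_top','hood_edge','bolt_tip','bridge_under']: print(n,spot_point(p,n)[:1])
for m in [(42,-40,75),(26,-40,138),(40,4,34),(70,0,35)]: print(m,proj(p,hw(m)))
I=cv2.imread('pics/s4.png')[60:210,310:450]; cv2.imwrite('pics/s4z.png',cv2.resize(I,None,fx=4,fy=4,interpolation=2))
I=cv2.imread('pics/t4.png')[160:250,360:440]; cv2.imwrite('pics/t4z.png',cv2.resize(I,None,fx=7,fy=6.6,interpolation=2))
E
```

```text
clock: 8.2
eef_pos: [0.527, -0.2958, 0.2069]
tcp_rot: [-0.071, 2.382, 0.037]
force: [-0.1, -0.6, 0.5]
gripper_width: 0.0002
t 8.2 pos [ 0.527  -0.2958  0.2069] H [-47.6331 -29.412  206.8999] F [-0.1172 -0.6315  0.477 ] w 0.00019410515394432015 q [-0.8783 -0.2654  2.1699  0.7895  0.9052 -2.9078]
 rot units [-0.0774 -0.1765 -0.1399]
 lin units now [ 0.5785 -0.4568  7.5026] after rot [ 0.7872 -0.5294  7.4788]
plunger_top [{'xy': [313.8, 161.6], 'p': 0.56}]
hood_edge [{'xy': [307.6, 205.9], 'p': 0.69}]
bolt_tip [{'xy': [350.1, 131.6], 'p': 0.72}]
bridge_under [{'xy': [348.8, 151.7], 'p': 0.93}]
(42, -40, 75) [np.float64(310.4095000167294), np.float64(161.5464525762641)]
(26, -40, 138) [np.float64(309.14887521955575), np.float64(205.92850440754503)]
(40, 4, 34) [np.float64(350.05184021957643), np.float64(130.38610355385129)]
(70, 0, 35) [np.float64(345.1682121534398), np.float64(148.74874693646845)]
```

View pics/w2.png

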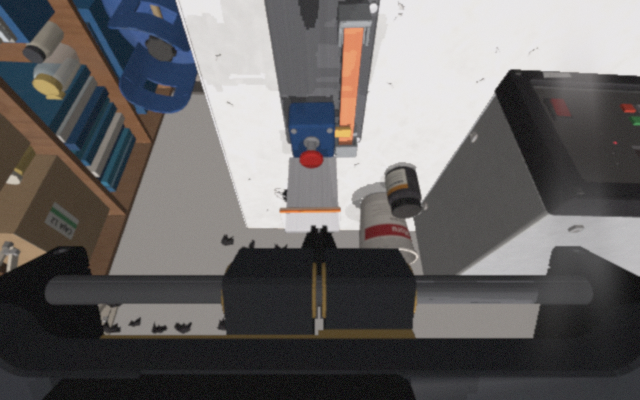

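View pics/s4z.png

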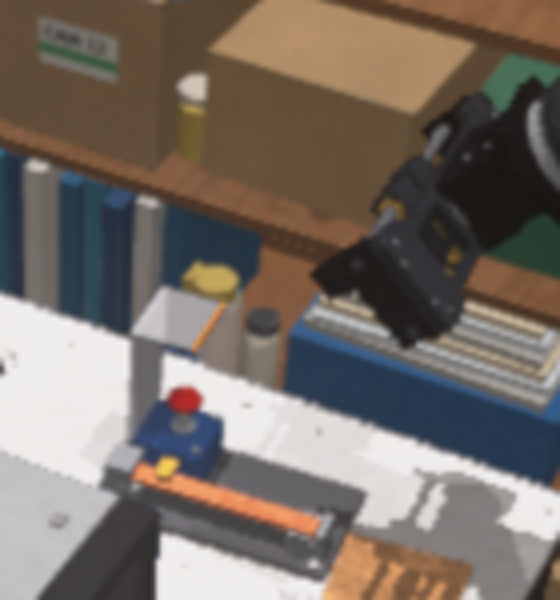

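```bash
python3 -m inch '[{"linear":[0,0,0],"rot":[0,0,1]},{"linear":[0,0,0],"rot":[0,0,1]},{"linear":[0,0,0],"rot":[0,0,1]},{"linear":[0,0,0],"rot":[0,0,1]},{"linear":[0,0,0],"rot":[0,0,1]},{"linear":[0,0,0],"rot":[0,0,1]},{"linear":[0,0,0],"rot":[0,0,1]},{"linear":[0,0,0],"rot":[0,0,1]},{"linear":[0,0,0],"rot":[0,0,1]},{"linear":[0,0,0],"rot":[0,0,1]}]'
python3 -m inch '[{"linear":[0,0,0],"rot":[0,0,1]},{"linear":[0,0,0],"rot":[0,0,1]},{"linear":[0,0,0],"rot":[0,0,1]},{"linear":[0,0,0],"rot":[0,0,1]},{"linear":[0,0,0],"rot":[0,0,1]},{"linear":[0,0,0],"rot":[0,0,1]},{"linear":[0,0,0],"rot":[0,0,1]},{"linear":[0,0,0],"rot":[0,0,1]},{"linear":[0,0,0],"rot":[0,0,1]},{"linear":[0,0,0],"rot":[0,0,1]}]'
cat >> w.py <<'E'
FLIP=R.from_euler('z',np.pi)
E
python3 - <<'E'
from w import *
T=tool(np.pi/4)*FLIP
todo(hw((47,-40,90)),T)
todo(hw((-24,-40,161)),T)
E
```

```text
clock: 9.55
eef_pos: [0.5264, -0.2961, 0.2067]
tcp_rot: [1.666, 1.885, 0.714]
force: [0.0, -0.4, 0.4]
gripper_width: 0.0003
clock: 10.55
eef_pos: [0.5265, -0.2961, 0.2068]
tcp_rot: [2.885, 0.28, 1.155]
force: [0.2, 0.2, -0.1]
gripper_width: 0.0009
t 10.55 pos [ 0.5265 -0.2961  0.2068] H [-48.2331 -29.583  206.7711] F [ 0.2058  0.2179 -0.1429] w 0.0008940380898505062 q [-0.8794 -0.2663  2.1708  0.7894  0.9053  0.0983]
 rot units [0.0699 0.1821 0.7584]
 lin units now [-0.6066  0.3642  7.5188] after rot [-0.7615  0.5209  7.4955]
t 10.55 pos [ 0.5265 -0.2961  0.2068] H [-48.2331 -29.583  206.7711] F [ 0.2058  0.2179 -0.1429] w 0.0008940380898505062 q [-0.8794 -0.2663  2.1708  0.7894  0.9053  0.0983]
 rot units [0.0699 0.1821 0.7584]
 lin units now [-0.7464  0.4089  2.5005] after rot [-0.7615  0.5209  2.475 ]
```

```bash
python3 -m inch '[{"linear":[0,0,0],"rot":[0.07,0.18,0.76]},{"linear":[-0.4,0.26,0.5],"rot":[0,0,0]},{"linear":[-0.36,0.26,0.5],"rot":[0,0,0]},{"linear":[0,0,0.5],"rot":[0,0,0]},{"linear":[0,0,0.5],"rot":[0,0,0]},{"linear":[0,0,0.5],"rot":[0,0,0]},{"linear":[0,0,0.5],"rot":[0,0,0]},{"linear":[0,0,0.5],"rot":[0,0,0]},{"linear":[0,0,0],"rot":[0,0,0]},{"linear":[0,0,0],"rot":[0,0,0]}]'
python3 - <<'E'
from w import *
T=tool(np.pi/4)*FLIP
todo(hw((47,-40,90)),T)
p=shot('wrist','w3.png'); q=shot('scene','s5.png'); t=shot('top','t5.png')
for n in ['plunger_top','hood_edge','bolt_tip','bridge_under']: print(n,spot_point(p,n)[:1])
for m in [(42,-40,75),(26,-40,138),(40,4,34),(70,0,35)]: print(m,proj(p,hw(m)))
I=cv2.imread('pics/s5.png')[80:210,310:420]; a=cv2.resize(I,None,fx=4,fy=4,interpolation=2)
I=cv2.imread('pics/t5.png')[150:250,370:450]; cv2.imwrite('pics/st5.png',np.hstack([a[:500],cv2.resize(I,(320,400),interpolation=2).repeat(1,0) if 0 else cv2.resize(I,(350,500),interpolation=2)]))
E
```

```text
clock: 11.55
eef_pos: [0.5662, -0.3028, 0.1461]
tcp_rot: [-2.871, -0.132, -1.188]
force: [0.1, 0.7, -0.6]
gripper_width: 0.0004
t 11.55 pos [ 0.5662 -0.3028  0.1461] H [ -9.178  -39.6545 146.0897] F [ 0.0847  0.7153 -0.6072] w 0.0003672267865255741 q [-0.8382 -0.0992  2.1496  0.9177  0.79    0.0683]
 rot units [-0.0078  0.0056  0.0407]
 lin units now [0.0063 0.0219 3.9692] after rot [0.0031 0.0173 3.9693]
plunger_top [{'xy': [318.3, 214.2], 'p': 0.82}]
hood_edge [{'xy': [315.3, 193.3], 'p': 0.88}]
bolt_tip []
bridge_under [{'xy': [281.3, 210.2], 'p': 0.96}]
(42, -40, 75) [np.float64(318.2960339445056), np.float64(217.67570584740668)]
(26, -40, 138) [np.float64(318.34099193549577), np.float64(197.5414235394223)]
(40, 4, 34) [np.float64(273.17933958995064), np.float64(237.7679581675992)]
(70, 0, 35) [np.float64(279.23360656451837), np.float64(210.07357144609165)]
```

View pics/w3.png

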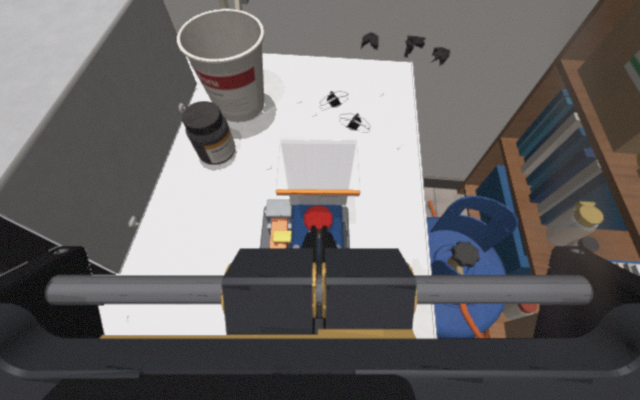

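View pics/st5.png

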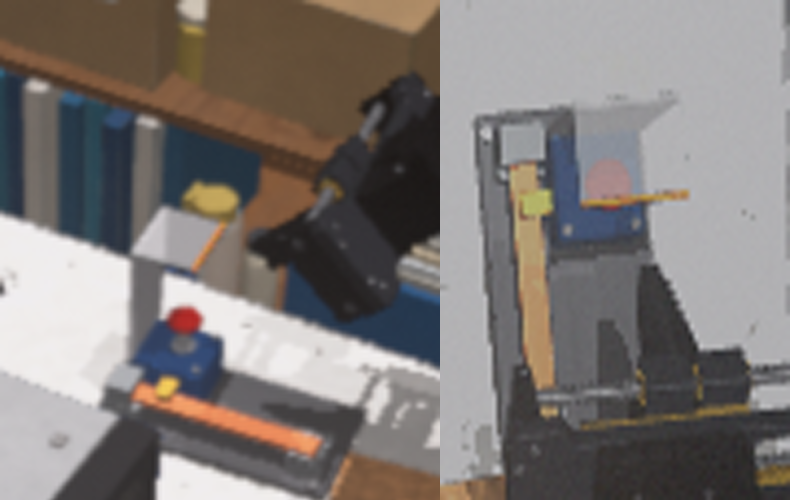

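```bash
python3 -m inch '[{"linear":[0,0.01,0.66],"rot":[0,0,0]},{"linear":[0,0.01,0.66],"rot":[0,0,0]},{"linear":[0,0,0.66],"rot":[0,0,0]},{"linear":[0,0,0.66],"rot":[0,0,0]},{"linear":[0,0,0.66],"rot":[0,0,0]},{"linear":[0,0,0.66],"rot":[0,0,0]},{"linear":[-0.07,0,0.07],"rot":[0,0,0]},{"linear":[-0.07,0,0.07],"rot":[0,0,0]},{"linear":[-0.035,0,0.035],"rot":[0,0,0]},{"linear":[-0.035,0,0.035],"rot":[0,0,0]}]'
python3 - <<'E'
from w import *
todo(hw((47,-40,84)))
q=shot('scene','s6.png'); t=shot('top','t6.png'); w=shot('wrist','w6.png')
I=cv2.imread('pics/s6.png')[80:210,310:420]; a=cv2.resize(I,None,fx=4,fy=4,interpolation=2)
I=cv2.imread('pics/w6.png')[150:270,240:400]; cv2.imwrite('pics/st6.png',np.hstack([a[:500,:300],cv2.resize(I,(490,500),interpolation=2)]))
E
```

```text
clock: 12.9
eef_pos: [0.6218, -0.299, 0.0848]
tcp_rot: [-2.872, -0.131, -1.19]
force: [-0.5, -0.5, 0.3]
gripper_width: 0.0006
t 12.9 pos [ 0.6218 -0.299   0.0848] H [ 46.5183 -40.6123  84.8302] F [-0.5338 -0.4601  0.3017] w 0.0006383380839819669 q [-0.7532  0.0861  2.0875  1.0317  0.6591 -0.0244]
 lin units now [-0.0121 -0.0307  0.0464]
```

View pics/st6.png

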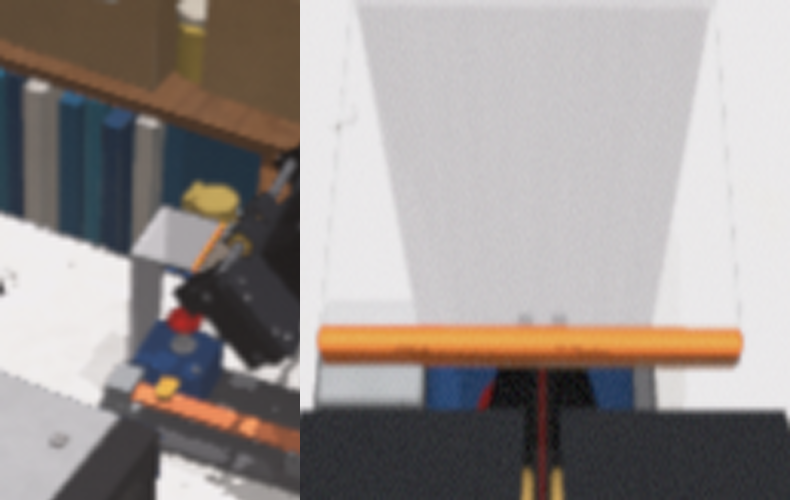

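```bash
python3 -m inch '[{"linear":[-0.04,0,0.04],"rot":[0,0,0]},{"linear":[-0.04,0,0.04],"rot":[0,0,0]},{"linear":[-0.04,0,0.04],"rot":[0,0,0]},{"linear":[-0.04,0,0.04],"rot":[0,0,0]},{"linear":[-0.04,0,0.04],"rot":[0,0,0]},{"linear":[-0.04,0,0.04],"rot":[0,0,0]},{"linear":[-0.04,0,0.04],"rot":[0,0,0]},{"linear":[-0.04,0,0.04],"rot":[0,0,0]},{"linear":[0,0,0],"rot":[0,0,0]},{"linear":[0,0,0],"rot":[0,0,0]}]'
python3 - <<'E'
from w import *
todo()
E
```

```text
clock: 14.05
eef_pos: [0.6224, -0.2991, 0.0771]
tcp_rot: [-2.871, -0.132, -1.192]
force: [-5.9, 1.5, 8.0]
gripper_width: 0.0005
t 14.05 pos [ 0.6224 -0.2991  0.0771] H [ 47.1211 -40.7777  77.0999] F [-5.9322  1.4586  7.9576] w 0.00047455710300019167 q [-0.7532  0.1004  2.0888  1.0519  0.6517 -0.0493]
```

```bash
python3 -m inch '[{"linear":[-0.045,0,0.035],"rot":[0,0,0]},{"linear":[-0.045,0,0.035],"rot":[0,0,0]},{"linear":[-0.045,0,0.035],"rot":[0,0,0]},{"linear":[-0.045,0,0.035],"rot":[0,0,0]},{"linear":[-0.045,0,0.035],"rot":[0,0,0]},{"linear":[-0.045,0,0.035],"rot":[0,0,0]},{"linear":[0,0,0],"rot":[0,0,0]},{"linear":[0,0,0],"rot":[0,0,0]},{"linear":[0,0,0],"rot":[0,0,0]},{"linear":[0,0,0],"rot":[0,0,0]}]'
python3 - <<'E'
from w import *
todo()
q=shot('scene','s7.png'); t=shot('top','t7.png'); w=shot('wrist','w7.png')
I=cv2.imread('pics/s7.png')[120:210,330:400]; a=cv2.resize(I,None,fx=6,fy=6,interpolation=2)
I=cv2.imread('pics/t7.png')[160:240,370:430]; cv2.imwrite('pics/st7.png',np.hstack([a[:500],cv2.resize(I,(375,500),interpolation=2)]))
E
```

```text
clock: 15.05
eef_pos: [0.6222, -0.2992, 0.0712]
tcp_rot: [-2.87, -0.132, -1.194]
force: [-4.8, 2.6, 8.6]
gripper_width: 0.0003
t 15.05 pos [ 0.6222 -0.2992  0.0712] H [ 46.9317 -40.8381  71.2236] F [-4.8345  2.6444  8.6417] w 0.00033502503033427147 q [-0.7541  0.1103  2.0909  1.0681  0.6468 -0.0694]
```

View pics/st7.png

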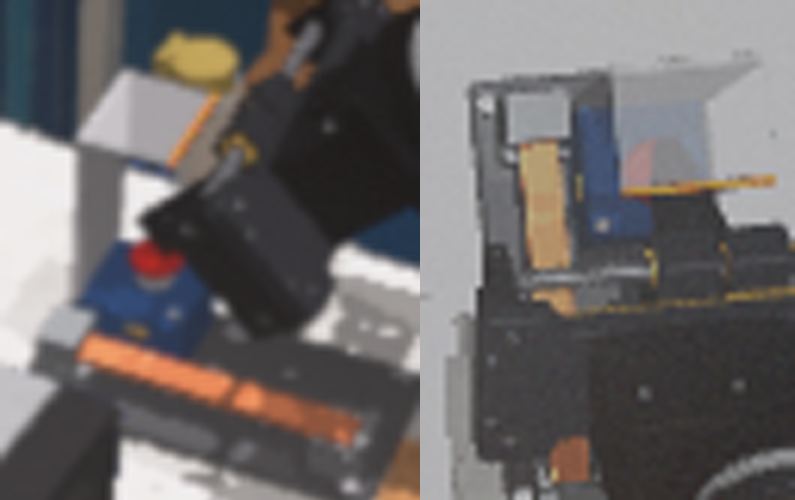

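```bash
python3 -m inch '[{"linear":[-0.035,0,0.035],"rot":[0,0,0]},{"linear":[-0.035,0,0.035],"rot":[0,0,0]},{"linear":[-0.035,0,0.035],"rot":[0,0,0]},{"linear":[0,0,0],"rot":[0,0,0]},{"linear":[0,0,0],"rot":[0,0,0]},{"linear":[0,0,0],"rot":[0,0,0]},{"linear":[0,0,0],"rot":[0,0,0]},{"linear":[0,0,0],"rot":[0,0,0]},{"linear":[0,0,0],"rot":[0,0,0]},{"linear":[0,0,0],"rot":[0,0,0]}]'
python3 - <<'E'
from w import *
todo()
E
```

```text
clock: 16.2
eef_pos: [0.6223, -0.2993, 0.0684]
tcp_rot: [-2.87, -0.132, -1.194]
force: [-4.8, 2.5, 10.4]
gripper_width: 0.0004
t 16.2 pos [ 0.6223 -0.2993  0.0684] H [ 46.9771 -40.8913  68.4406] F [-4.7838  2.5306 10.3896] w 0.000396761866724973 q [-0.7541  0.1152  2.0915  1.0748  0.6442 -0.0778]
```

```bash
python3 -m inch '[{"linear":[-0.035,0,0.035],"rot":[0,0,0]},{"linear":[-0.035,0,0.035],"rot":[0,0,0]},{"linear":[-0.035,0,0.035],"rot":[0,0,0]},{"linear":[0,0,0],"rot":[0,0,0]},{"linear":[0,0,0],"rot":[0,0,0]},{"linear":[0,0,0],"rot":[0,0,0]},{"linear":[0,0,0],"rot":[0,0,0]},{"linear":[0,0,0],"rot":[0,0,0]},{"linear":[0,0,0],"rot":[0,0,0]},{"linear":[0,0,0],"rot":[0,0,0]}]'
python3 - <<'E'
from w import *
todo()
E
```

```text
clock: 17.2
eef_pos: [0.6222, -0.2992, 0.0653]
tcp_rot: [-2.87, -0.132, -1.194]
force: [-4.5, 2.3, 9.5]
gripper_width: 0.0004
t 17.2 pos [ 0.6222 -0.2992  0.0653] H [ 46.9339 -40.8384  65.2648] F [-4.5158  2.2858  9.5478] w 0.0003868845060015602 q [-0.7541  0.1206  2.0922  1.0817  0.6414 -0.0863]
```

```bash
python3 -m inch '[{"linear":[-0.035,0,0.035],"rot":[0,0,0]},{"linear":[-0.035,0,0.035],"rot":[0,0,0]},{"linear":[-0.035,0,0.035],"rot":[0,0,0]},{"linear":[0,0,0],"rot":[0,0,0]},{"linear":[0,0,0],"rot":[0,0,0]},{"linear":[0,0,0],"rot":[0,0,0]},{"linear":[0,0,0],"rot":[0,0,0]},{"linear":[0,0,0],"rot":[0,0,0]},{"linear":[0,0,0],"rot":[0,0,0]},{"linear":[0,0,0],"rot":[0,0,0]}]'
python3 - <<'E'
from w import *
todo()
E
```

```text
clock: 18.2
eef_pos: [0.6226, -0.2993, 0.0641]
tcp_rot: [-2.868, -0.134, -1.197]
force: [-12.8, 3.6, 18.5]
gripper_width: 0.0003
t 18.2 pos [ 0.6226 -0.2993  0.0641] H [ 47.3423 -40.9697  64.0722] F [-12.8484   3.6225  18.4809] w 0.000257773943516252 q [-0.7545  0.1239  2.0921  1.0887  0.6411 -0.0949]
```

```bash
python3 -m inch '[{"linear":[0.035,0,-0.035],"rot":[0,0,0]},{"linear":[0.035,0,-0.035],"rot":[0,0,0]},{"linear":[0.07,0,-0.07],"rot":[0,0,0]},{"linear":[0.07,0,-0.07],"rot":[0,0,0]},{"linear":[0.07,0,-0.07],"rot":[0,0,0]},{"linear":[0.07,0,-0.1],"rot":[0,0,0]},{"linear":[0,0,-0.2],"rot":[0,0,0]},{"linear":[0,0,-0.4],"rot":[0,0,0]},{"linear":[0,0,0],"rot":[0,0,0]},{"linear":[0,0,0],"rot":[0,0,0]}]'
python3 - <<'E'
from w import *
todo()
q=shot('scene','s8.png')
I=cv2.imread('pics/s8.png')[120:210,330:400]; a=cv2.resize(I,None,fx=6,fy=6,interpolation=2); cv2.imwrite('pics/st8.png',a)
print(spot_point(q,'plunger_top')[:2],spot_point(q,'bolt_tip')[:2])
for d in (0,12,16): print(proj(q,hw((42,-40,75-d))))
E
```

```text
clock: 19.2
eef_pos: [0.6119, -0.2998, 0.0788]
tcp_rot: [-2.872, -0.131, -1.189]
force: [-0.2, -0.4, -0.4]
gripper_width: 0.0005
t 19.2 pos [ 0.6119 -0.2998  0.0788] H [ 36.6346 -40.5918  78.7534] F [-0.1559 -0.4132 -0.4264] w 0.0005357579302155319 q [-0.7674  0.081   2.1055  1.0452  0.6627 -0.0518]
[] []
[np.float64(356.86291559120656), np.float64(158.11147176491806)]
[np.float64(356.66830786885), np.float64(161.3466870613021)]
[np.float64(356.60398338785336), np.float64(162.41603591515081)]
```

View pics/st8.png

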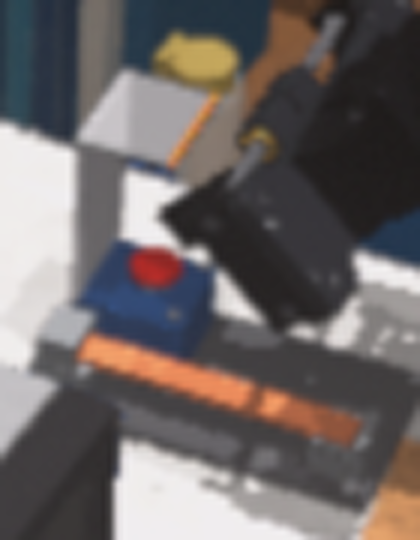

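```bash
python3 -m inch '[{"linear":[0,0,-0.9],"rot":[0,0,0]},{"linear":[0,0,-0.9],"rot":[0,0,0]},{"linear":[0,0,-0.9],"rot":[0,0,0]},{"linear":[0,0,-0.9],"rot":[0,0,0]},{"linear":[0,0,-0.9],"rot":[0,-0.9,0]},{"linear":[0,0,0],"rot":[0,-0.9,0]},{"linear":[0,0,0],"rot":[0,-0.9,0]},{"linear":[0,0,0],"rot":[0,-0.9,0]},{"linear":[0,0,0],"rot":[0,-0.9,0]},{"linear":[0,0,0],"rot":[0,-0.74,0]}]' 45 30
python3 - <<'E'
from w import *
todo(hw((-40,0,100)),tool(0)*FLIP)
q=shot('scene'); p=shot('top'); w=shot('wrist','w9.png')
for n,c in ((q,'scene'),(p,'top'),(w,'wrist')):
  for k in ['bar_mid','lip_top','bridge_under','plunger_top']:
    m=dict(bar_mid=(0,0,27),lip_top=(-80,0,34),bridge_under=(70,0,35),plunger_top=(42,-40,62))[k]
    print(c,k,[(a['xy'],a['p']) for a in spot_point(n,k)[:1]],np.array(proj(n,hw(m))))
E
```

```text
clock: 20.35
eef_pos: [0.5512, -0.3045, 0.1418]
tcp_rot: [3.135, 0.144, 0.015]
force: [0.4, -0.4, -0.0]
gripper_width: 0.0449
t 20.35 pos [ 0.5512 -0.3045  0.1418] H [-24.3107 -40.1199 141.8037] F [ 0.3571 -0.3859 -0.0447] w 0.044943660709942275 q [-0.5912  0.1283  1.771   0.0028  1.2325  0.887 ]
 rot units [ 0.0273 -0.0618  0.0445]
 lin units now [-0.7903 -2.0198  2.0746] after rot [-0.7845 -2.006   2.0902]
scene bar_mid [([367.4, 183.4], 0.77)] [364.4803 183.7371]
scene lip_top [([392.9, 190.5], 0.65)] [391.7512 190.4122]
scene bridge_under [([343.4, 175.8], 0.58)] [341.6822 174.4765]
scene plunger_top [([354.3, 164.2], 0.47)] [356.6522 161.6144]
top bar_mid [] [390.4445 206.6474]
top lip_top [([394.8, 241.6], 0.82)] [394.0186 238.7964]
top bridge_under [([386.7, 177.5], 0.83)] [388.152  178.3935]
top plunger_top [] [407.2905 186.9901]
wrist bar_mid [([274.8, 170.0], 0.55)] [274.8348 171.717 ]
wrist lip_top [([276.1, 257.9], 0.83)] [276.0204 255.2328]
wrist bridge_under [([272.9, 92.7], 0.91)] [271.3909  90.6984]
wrist plunger_top [] [318.8832 126.3115]
```

View pics/w9.png

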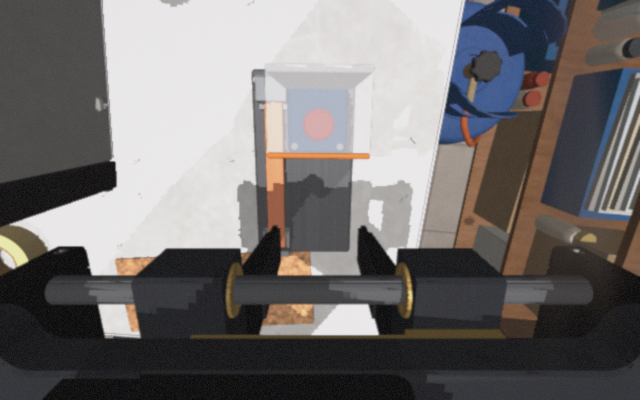

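```bash
python3 -m inch '[{"linear":[0,0,0],"rot":[0.03,-0.06,0.04]},{"linear":[-0.4,-1,0],"rot":[0,0,0]},{"linear":[-0.38,-1,0],"rot":[0,0,0]},{"linear":[0,0,0.8],"rot":[0,0,0]},{"linear":[0,0,0.8],"rot":[0,0,0]},{"linear":[0,0,0.8],"rot":[0,0,0]},{"linear":[0,0,0.8],"rot":[0,0,0]},{"linear":[0,0,0.8],"rot":[0,0,0]},{"linear":[0,0,0.6],"rot":[0,0,0]},{"linear":[0,0,0],"rot":[0,0,0]}]'
python3 - <<'E'
from w import *
todo(hw((-40,0,21)),tool(0)*FLIP)
w=shot('wrist','w10.png'); q=shot('scene','s10.png')
I=cv2.imread('pics/s10.png')[120:210,330:410]; cv2.imwrite('pics/s10z.png',cv2.resize(I,None,fx=6,fy=6,interpolation=2))
E
```

```text
clock: 22.1
eef_pos: [0.5301, -0.2648, 0.0457]
tcp_rot: [-3.134, -0.134, 0.001]
force: [-0.7, -0.3, -0.6]
gripper_width: 0.0448
t 22.1 pos [ 0.5301 -0.2648  0.0457] H [-41.9667   1.2311  45.6773] F [-0.7333 -0.3356 -0.5733] w 0.044812309076051764 q [-0.5558  0.1634  1.9085  0.0044  1.0728  0.9275]
 rot units [-0.0335  0.0014  0.0023]
 lin units now [0.0986 0.0678 1.2335] after rot [0.0983 0.0616 1.2339]
```

View pics/w10.png

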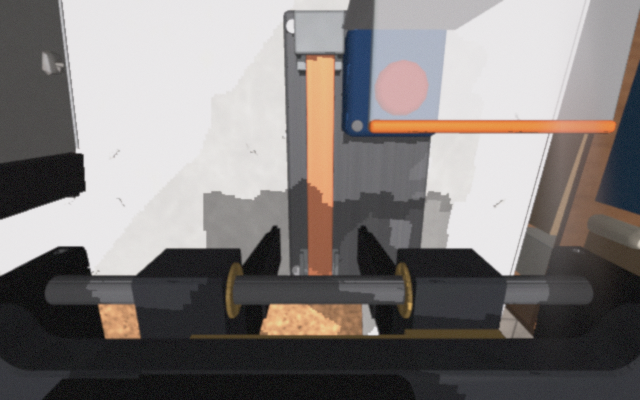

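View pics/s10z.png

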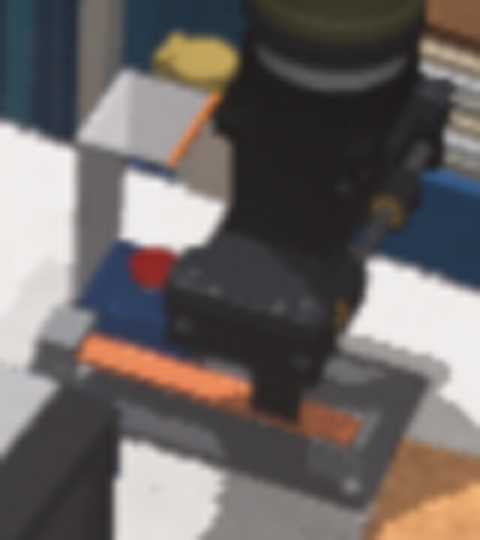

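```bash
python3 -m inch '[{"linear":[0.05,0,0.5],"rot":[0,0,0]},{"linear":[0.05,0,0.5],"rot":[0,0,0]},{"linear":[0,0,0.23],"rot":[0,0,0]},{"linear":[0,0,0],"rot":[0,0,0]},{"linear":[0,0,0],"rot":[0,0,0]},{"linear":[0,0,0],"rot":[0,0,0]},{"linear":[0,0,0],"rot":[0,0,0]},{"linear":[0,0,0],"rot":[0,0,0]},{"linear":[0,0,0],"rot":[0,0,0]},{"linear":[0,0,0],"rot":[0,0,0]}]'
python3 -m inch '[{"linear":[0,0,0],"rot":[0,0,0]},{"linear":[0,0,0],"rot":[0,0,0]},{"linear":[0,0,0],"rot":[0,0,0]},{"linear":[0,0,0],"rot":[0,0,0]},{"linear":[0,0,0],"rot":[0,0,0]},{"linear":[0,0,0],"rot":[0,0,0]},{"linear":[0,0,0],"rot":[0,0,0]},{"linear":[0,0,0],"rot":[0,0,0]},{"linear":[0,0,0],"rot":[0,0,0]},{"linear":[0,0,0],"rot":[0,0,0]}]' 0 35
python3 - <<'E'
from w import *
todo(hw((-40,0,21)),tool(0)*FLIP)
E
```

```text
clock: 23.2
eef_pos: [0.5338, -0.2654, 0.0242]
tcp_rot: [-3.137, -0.134, -0.006]
force: [-0.6, 0.2, -0.1]
gripper_width: 0.045
clock: 24.2
eef_pos: [0.5337, -0.2654, 0.0241]
tcp_rot: [-3.136, -0.134, -0.006]
force: [-0.6, 0.4, 0.7]
gripper_width: 0.0156
t 24.2 pos [ 0.5337 -0.2654  0.0241] H [-38.3945   0.3821  24.0943] F [-0.6011  0.4051  0.7101] w 0.015619422864976697 q [-0.5534  0.1965  1.9124  0.0046  1.031   0.9295]
 rot units [-0.0143 -0.0246  0.0035]
 lin units now [-0.0809  0.0194  0.1544] after rot [-0.0803  0.0191  0.1547]
```

```bash
python3 -m inch '[{"linear":[0,0,0],"rot":[0,0,0]},{"linear":[0,0,0],"rot":[0,0,0]},{"linear":[0,0,0],"rot":[0,0,0]},{"linear":[-0.02,0,0.06],"rot":[0,0,0]},{"linear":[-0.02,0,0.06],"rot":[0,0,0]},{"linear":[0,0,0.04],"rot":[0,0,0]},{"linear":[0,0,0],"rot":[0,0,0]},{"linear":[0,0,0],"rot":[0,0,0]},{"linear":[0,0,0],"rot":[0,0,0]},{"linear":[0,0,0],"rot":[0,0,0]}]' 24 35
python3 -m inch '[{"linear":[0,0,0],"rot":[0,0,0]},{"linear":[0,0,0],"rot":[0,0,0]},{"linear":[0,0,0],"rot":[0,0,0]},{"linear":[0,0,0],"rot":[0,0,0]},{"linear":[0,0,0],"rot":[0,0,0]},{"linear":[0,0,0],"rot":[0,0,0]},{"linear":[0,0,0],"rot":[0,0,0]},{"linear":[0,0,0],"rot":[0,0,0]},{"linear":[0,0,0],"rot":[0,0,0]},{"linear":[0,0,0],"rot":[0,0,0]}]' 0 35
python3 - <<'E'
from w import *
todo(hw((-40,0,21)),tool(0)*FLIP)
todo(hw((-40,0,21)),tool(0)*FLIP)
E
```

```text
clock: 25.2
eef_pos: [0.533, -0.2655, 0.021]
tcp_rot: [-3.137, -0.134, -0.006]
force: [-1.5, -0.1, 0.2]
gripper_width: 0.0242
clock: 26.2
eef_pos: [0.533, -0.2655, 0.021]
tcp_rot: [-3.137, -0.134, -0.006]
force: [-0.7, -1.1, 0.1]
gripper_width: 0.0154
t 26.2 pos [ 0.533  -0.2655  0.021 ] H [-39.1188   0.356   20.9529] F [-0.6745 -1.1013  0.0818] w 0.01540549595794243 q [-0.5542  0.1995  1.9151  0.0046  1.0251  0.9287]
 rot units [-0.0137 -0.0254  0.0039]
 lin units now [-0.0441  0.0178 -0.0026] after rot [-0.0441  0.0178 -0.0024]
t 26.2 pos [ 0.533  -0.2655  0.021 ] H [-39.1188   0.356   20.9529] F [-0.6745 -1.1013  0.0818] w 0.01540549595794243 q [-0.5542  0.1995  1.9151  0.0046  1.0251  0.9287]
 rot units [-0.0137 -0.0254  0.0039]
 lin units now [-0.0441  0.0178 -0.0026] after rot [-0.0441  0.0178 -0.0024]
```

```bash
python3 -m inch '[{"linear":[0,0,-0.075],"rot":[0,-0.0875,0]},{"linear":[0,0,-0.075],"rot":[0,-0.0875,0]},{"linear":[0,0,-0.075],"rot":[0,-0.0875,0]},{"linear":[0,0,-0.075],"rot":[0,-0.0875,0]},{"linear":[0,0,-0.075],"rot":[0,-0.0875,0]},{"linear":[0,0,-0.075],"rot":[0,-0.0875,0]},{"linear":[0,0,-0.075],"rot":[0,-0.0875,0]},{"linear":[0,0,-0.075],"rot":[0,-0.0875,0]},{"linear":[0,0,0],"rot":[0,0,0]},{"linear":[0,0,0],"rot":[0,0,0]}]'
python3 - <<'E'
from w import *
todo(hw((-40,0,33)),tool(0)*FLIP)
q=shot('scene','s11.png')
I=cv2.imread('pics/s11.png')[140:215,330:410]; cv2.imwrite('pics/s11z.png',cv2.resize(I,None,fx=8,fy=8,interpolation=2))
E
```

```text
clock: 27.2
eef_pos: [0.5338, -0.2654, 0.0329]
tcp_rot: [3.132, 0.134, -0.158]
force: [0.4, 0.2, 0.0]
gripper_width: 0.0154
t 27.2 pos [ 0.5338 -0.2654  0.0329] H [-38.3557   0.3182  32.9414] F [0.3584 0.1883 0.0408] w 0.015378524950331521 q [-0.524   0.2385  1.8479 -0.0616  1.1397  0.9892]
 rot units [-0.0128  0.6714  0.0048]
 lin units now [-0.0821  0.0159  0.0053] after rot [-0.0822  0.0159 -0.0029]
```

View pics/s11z.png

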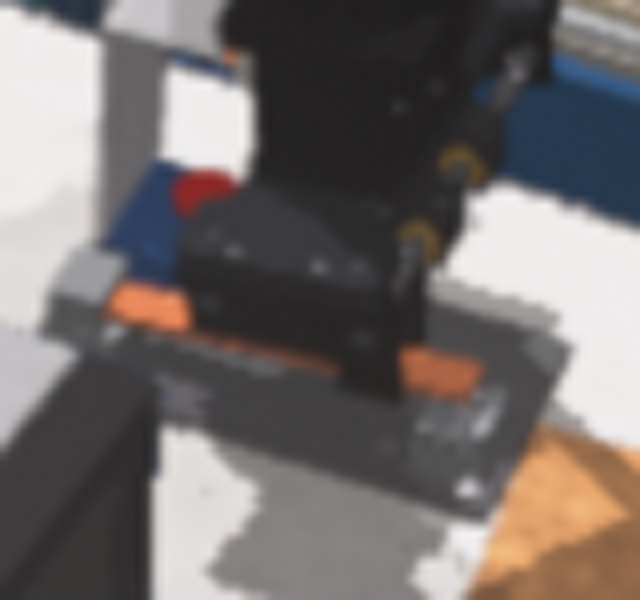

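```bash
python3 -m inch '[{"linear":[-0.25,0,0],"rot":[0,0,0]},{"linear":[-0.5,0,0],"rot":[0,0,0]},{"linear":[-0.5,0,0],"rot":[0,0,0]},{"linear":[-0.5,0,0],"rot":[0,0,0]},{"linear":[-0.5,0,0],"rot":[0,0,0]},{"linear":[-0.5,0,0],"rot":[0,0,0]},{"linear":[-0.5,0,0],"rot":[0,0,0]},{"linear":[-0.5,0,0],"rot":[0,0,0]},{"linear":[0,0,-0.3],"rot":[0,0,0]},{"linear":[0,0,-0.3],"rot":[0,0,0]}]'
python3 - <<'E'
from w import *
todo(hw((-40,0,33)),tool(0)*FLIP)
q=shot('scene','s12.png')
I=cv2.imread('pics/s12.png')[120:240,320:440]; cv2.imwrite('pics/s12z.png',cv2.resize(I,None,fx=5,fy=5,interpolation=2))
E
```

```text
clock: 28.25
eef_pos: [0.4603, -0.2718, 0.0529]
tcp_rot: [3.132, 0.134, -0.158]
force: [-0.2, -0.4, -0.3]
gripper_width: 0.0156
t 28.25 pos [ 0.4603 -0.2718  0.0529] H [-112.1154    0.2034   52.9212] F [-0.2153 -0.3585 -0.3242] w 0.01563258061097966 q [-0.5998  0.0848  1.9845 -0.0681  1.1527  0.9159]
 rot units [-0.0135  0.6726  0.0019]
 lin units now [3.6877 0.0128 0.6278] after rot [3.6058 0.0102 0.9961]
```

View pics/s12z.png

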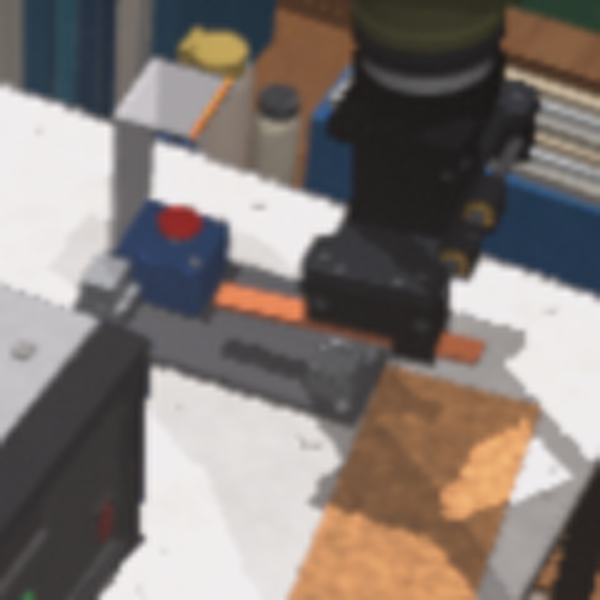

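```bash
python3 -m inch '[{"linear":[0,0,-0.5],"rot":[0,0.17,0]},{"linear":[0,0,-0.6],"rot":[0,0.17,0]},{"linear":[0,0,-0.6],"rot":[0,0.17,0]},{"linear":[0,0,-0.6],"rot":[0,0.16,0]},{"linear":[0,0,0],"rot":[0,0,-0.5]},{"linear":[0,0,0],"rot":[0,0,-0.9]},{"linear":[0,0,0],"rot":[0,0,-0.9]},{"linear":[0,0,0],"rot":[0,0,-0.9]},{"linear":[0,0,0],"rot":[0,0,-0.9]},{"linear":[0,0,0],"rot":[0,0,-0.9]}]'
python3 -m inch '[{"linear":[0,0,0],"rot":[0,0,-0.9]},{"linear":[0,0,0],"rot":[0,0,-0.9]},{"linear":[0,0,0],"rot":[0,0,-0.9]},{"linear":[0,0,0],"rot":[0,0,-0.9]},{"linear":[0,0,0],"rot":[0,0,-0.9]},{"linear":[0,0,0],"rot":[0,0,-0.9]},{"linear":[0,0,0],"rot":[0,0,-0.5]},{"linear":[0,0,0],"rot":[0,0,0]},{"linear":[0,0,0],"rot":[0,0,0]},{"linear":[0,0,0],"rot":[0,0,0]}]'
python3 - <<'E'
from w import *
T=tool(0,1.714)*FLIP
todo(np.array([.431,-.244,.04]),T)
q=shot('scene','s13.png'); t=shot('top','t13.png')
a=cv2.imread('pics/s13.png')[120:240,330:450]; b=cv2.imread('pics/t13.png')[190:310,310:430]
cv2.imwrite('pics/st13.png',np.hstack([cv2.resize(a,(400,400),interpolation=2),cv2.resize(b,(400,400),interpolation=2)]))
E
```

```text
clock: 29.3
eef_pos: [0.4633, -0.2718, 0.0994]
tcp_rot: [-2.867, -1.282, -0.002]
force: [-0.2, 0.3, -1.7]
gripper_width: 0.0156
clock: 30.3
eef_pos: [0.4632, -0.2717, 0.0987]
tcp_rot: [-2.05, -2.379, -0.002]
force: [-0.9, 1.1, -1.1]
gripper_width: 0.0155
t 30.3 pos [ 0.4632 -0.2717  0.0987] H [-109.1708    0.0517   98.7255] F [-0.9419  1.129  -1.0989] w 0.015509458570518346 q [-0.6312 -0.0222  2.0055  0.0014  1.1595 -0.7803]
 rot units [ 0.0006 -0.0114  0.036 ]
 lin units now [ 1.6041 -1.3883  2.9389] after rot [ 1.6016 -1.3967  2.9363]
```

View pics/st13.png

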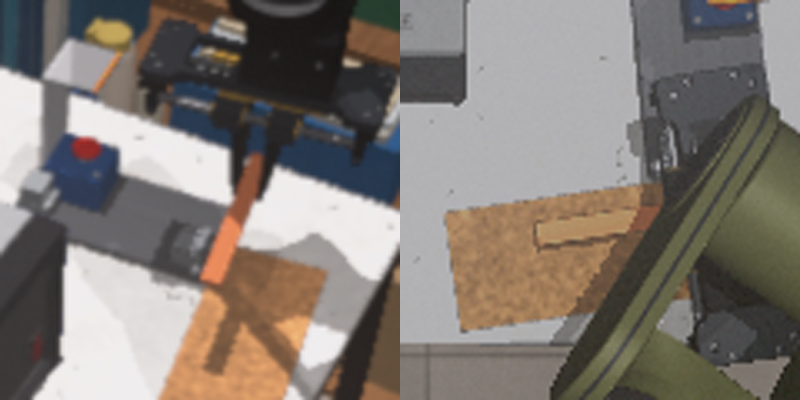

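```bash
python3 -m inch '[{"linear":[0.4,-0.35,0],"rot":[0,0,0.036]},{"linear":[0.4,-0.35,0],"rot":[0,0,0]},{"linear":[0.4,-0.35,0],"rot":[0,0,0]},{"linear":[0.4,-0.35,0],"rot":[0,0,0]},{"linear":[0,0,0.7],"rot":[0,0,0]},{"linear":[0,0,0.7],"rot":[0,0,0]},{"linear":[0,0,0.7],"rot":[0,0,0]},{"linear":[0,0,0.7],"rot":[0,0,0]},{"linear":[0,0,0.7],"rot":[0,0,0]},{"linear":[0,0,0],"rot":[0,0,0]}]'
python3 - <<'E'
from w import *
T=tool(0,1.714)*FLIP
todo(np.array([.431,-.244,.005]),T)
todo()
q=shot('scene','s14.png'); t=shot('top','t14.png')
a=cv2.imread('pics/s14.png')[150:270,350:470]; b=cv2.imread('pics/t14.png')[190:310,310:430]
cv2.imwrite('pics/st14.png',np.hstack([cv2.resize(a,(400,400),interpolation=2),cv2.resize(b,(400,400),interpolation=2)]))
E
```

```text
clock: 31.4
eef_pos: [0.4289, -0.2426, 0.0252]
tcp_rot: [-2.051, -2.37, -0.001]
force: [-0.6, 1.6, -1.7]
gripper_width: 0.0157
t 31.4 pos [ 0.4289 -0.2426  0.0252] H [-140.8568   31.9341   25.2207] F [-0.6291  1.6052 -1.7002] w 0.01567996736911769 q [-0.6244 -0.0162  2.1401  0.0013  1.0254 -0.7694]
 rot units [-0.0316 -0.0409  0.0071]
 lin units now [-0.0883  0.0969  1.0101] after rot [-0.082   0.0922  1.011 ]
t 31.4 pos [ 0.4289 -0.2426  0.0252] H [-140.8568   31.9341   25.2207] F [-0.6291  1.6052 -1.7002] w 0.01567996736911769 q [-0.6244 -0.0162  2.1401  0.0013  1.0254 -0.7694]
```

View pics/st14.png

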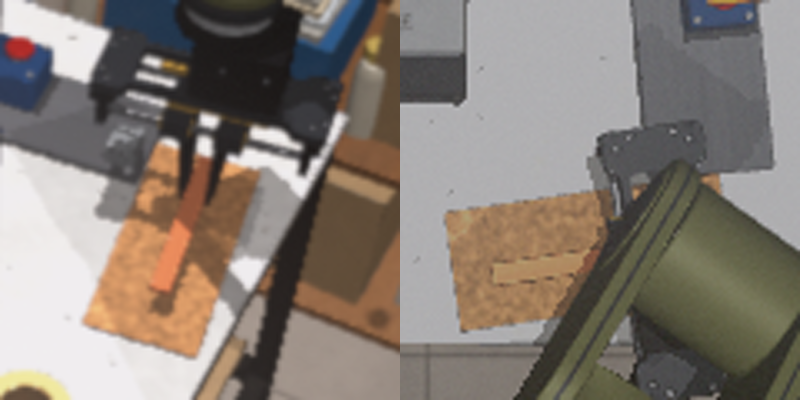

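```bash
python3 -m inch '[{"linear":[0.05,0,0.2],"rot":[0,-0.04,0]},{"linear":[0.05,0,0.2],"rot":[0,0,0]},{"linear":[0,0,0.2],"rot":[0,0,0]},{"linear":[0,0,0.1],"rot":[0,0,0]},{"linear":[0,0,0.1],"rot":[0,0,0]},{"linear":[0,0,0.05],"rot":[0,0,0]},{"linear":[0,0,0.05],"rot":[0,0,0]},{"linear":[0,0,0],"rot":[0,0,0]},{"linear":[0,0,0],"rot":[0,0,0]},{"linear":[0,0,0],"rot":[0,0,0]}]'
python3 - <<'E'
from w import *
T=tool(0,1.714)*FLIP
todo(np.array([.431,-.244,.005]),T)
q=shot('scene','s15.png')
a=cv2.imread('pics/s15.png')[160:250,370:460]
cv2.imwrite('pics/st15.png',cv2.resize(a,(540,540),interpolation=2))
E
```

```text
clock: 32.5
eef_pos: [0.4305, -0.242, 0.0105]
tcp_rot: [2.054, 2.374, -0.005]
force: [0.6, 0.4, -2.1]
gripper_width: 0.0157
t 32.5 pos [ 0.4305 -0.242   0.0105] H [-139.2186   32.3972   10.535 ] F [ 0.6378  0.3805 -2.1401] w 0.015679962149907363 q [-0.619   0.0041  2.1496 -0.0038  0.9854 -0.7611]
 rot units [-0.0027  0.0269  0.0071]
 lin units now [-0.0993  0.0091  0.2771] after rot [-0.1004  0.0091  0.2767]
```

View pics/st15.png

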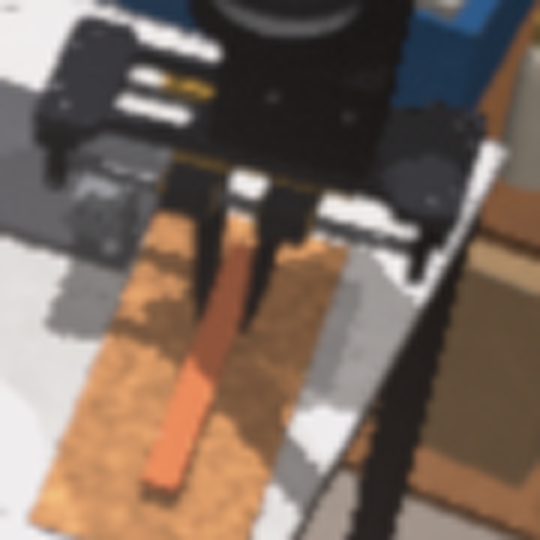

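```bash
python3 -m inch '[{"linear":[0,0,0.06],"rot":[0,0.03,0]},{"linear":[0,0,0.06],"rot":[0,0,0]},{"linear":[0,0,0.05],"rot":[0,0,0]},{"linear":[0,0,0.05],"rot":[0,0,0]},{"linear":[0,0,0.05],"rot":[0,0,0]},{"linear":[0,0,0.03],"rot":[0,0,0]},{"linear":[0,0,0],"rot":[0,0,0]},{"linear":[0,0,0],"rot":[0,0,0]},{"linear":[0,0,0],"rot":[0,0,0]},{"linear":[0,0,0],"rot":[0,0,0]}]'
python3 -c "
from w import *
todo(np.array([.431,-.244,.005]),tool(0,1.714)*FLIP)"
```

```text
clock: 33.55
eef_pos: [0.4305, -0.242, 0.0044]
tcp_rot: [-2.055, -2.375, 0.0]
force: [0.3, -0.4, -1.2]
gripper_width: 0.0156
t 33.55 pos [ 0.4305 -0.242   0.0044] H [-139.2694   32.486     4.4388] F [ 0.2587 -0.3969 -1.2014] w 0.015636525655890108 q [-0.6208  0.0161  2.15    0.0001  0.9762 -0.7652]
 rot units [-0.0036 -0.0038  0.0076]
 lin units now [-0.1049  0.0112 -0.0281] after rot [-0.105   0.0114 -0.0281]
```

```bash
python3 -m inch '[{"linear":[0,0,0],"rot":[0,0,0]},{"linear":[0,0,0],"rot":[0,0,0]},{"linear":[0,0,0],"rot":[0,0,0]},{"linear":[0,0,0],"rot":[0,0,0]},{"linear":[0,0,0],"rot":[0,0,0]},{"linear":[0,0,0],"rot":[0,0,0]},{"linear":[0,0,-0.1],"rot":[0,0,0]},{"linear":[0,0,-0.3],"rot":[0,0,0]},{"linear":[0,0,-0.6],"rot":[0,0,0]},{"linear":[0,0,-0.8],"rot":[0,0,0]}]' 34
python3 -m inch '[{"linear":[0,0,-1],"rot":[0,0,0]},{"linear":[0,0,-1],"rot":[0,0,0]},{"linear":[0,0,-1],"rot":[0,0,0]},{"linear":[0,0,-1],"rot":[0,0,0]},{"linear":[0,0,-1],"rot":[0,0,0]},{"linear":[-0.8,-0.8,-1],"rot":[0,0,0]},{"linear":[-0.8,-0.8,-1],"rot":[0,0,0]},{"linear":[-0.8,-0.8,0],"rot":[0,0,0]},{"linear":[-0.8,-0.8,0],"rot":[0,0,0]},{"linear":[-0.8,-0.8,0],"rot":[0,0,0]}]'
python3 - <<'E'
from w import *
todo()
q=shot('scene','s16.png'); t=shot('top','t16.png')
for n in (q,t): print([(spot_point(n,k)[:1]) for k in ('bar_mid','cork_mat','paint_jar','masking_tape','tweezers')])
a=cv2.imread('pics/s16.png')[130:270,330:470]; b=cv2.imread('pics/t16.png')[170:310,310:450]
cv2.imwrite('pics/st16.png',np.hstack([cv2.resize(a,(400,400),interpolation=2),cv2.resize(b,(400,400),interpolation=2)]))
E
```

```text
clock: 34.55
eef_pos: [0.4302, -0.2417, 0.041]
tcp_rot: [-2.054, -2.375, 0.0]
force: [-1.0, 0.4, 0.5]
gripper_width: 0.0338
clock: 35.55
eef_pos: [0.3625, -0.3336, 0.1821]
tcp_rot: [2.054, 2.375, -0.001]
force: [0.3, -0.1, -0.2]
gripper_width: 0.0341
t 35.55 pos [ 0.3625 -0.3336  0.1821] H [-214.7485  -53.0521  182.0978] F [ 0.2852 -0.1214 -0.1616] w 0.03408800075157714 q [-0.8528 -0.2109  2.0292 -0.0002  1.3219 -0.9972]
[[{'xy': [406.7, 221.8], 'p': 0.63}], [{'xy': [404.4, 224.6], 'p': 0.71}], [], [{'xy': [358.8, 277.2], 'p': 0.74}], [{'xy': [323.5, 308.2], 'p': 0.62}]]
[[{'xy': [365.3, 264.6], 'p': 0.76}], [{'xy': [368.1, 265.6], 'p': 0.87}], [{'xy': [345.3, 143.4], 'p': 0.59}], [{'xy': [280.8, 256.0], 'p': 0.96}], [{'xy': [241.6, 245.4], 'p': 0.63}]]
```

View pics/st16.png

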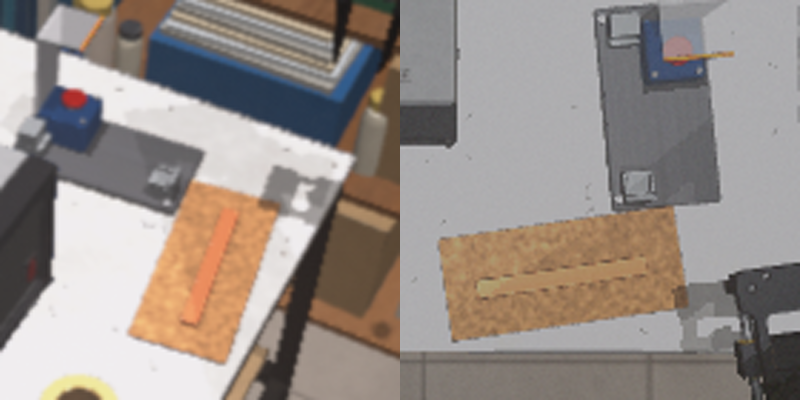

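The bar lies flat and centred on the mat, running along its length. The plunger is still down and the arm is clear.

```bash
python3 -c "
from bench import *
print(finish_job())"
```

```text
the job is handed in; nothing more can be done
None
```

The copper bar is lying flat and lengthwise on the cork mat, with the plunger still caught down, and I handed the job in at about 35.6 s of the 61 s. No verdict is reported.

- **Plunger:** I pressed it with shut fingers, leaning 45° under the hood. It reached its stop at a total force of about 23 N at the last reading. After I let go, the pictures showed the head down on the housing and the bolt off the bar.
- **Bar:** I lifted the near end with a slight tilt, drew the bar out along its own axis, and turned it over the mat. I released it about 3–4 mm above the cork, because the fingertips reached the mat before the bar did.
- **Last checks:** In the final scene and top pictures, the bar centre was within about 3 pixels of the mat centre in both views (roughly 7 mm). The bar ran along the mat, and the gripper was clear of everything.
- **Loose things:** The network positions for the tape and tweezers changed only 1–2 pixels from the start, which is within its error. The jar was found only in the top picture, also about 2 pixels from its first position.

**Things that went wrong:**
- The first lean ran the last joint close to its limit, so I turned the gripper half a turn before pressing.
- The first grip was about 3 mm too high, so I opened, lowered and gripped again.

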